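# Seat a lens barrel in its V-block and hold it pressed

## Robot

A 7-joint arm with a two-finger parallel gripper is mounted at the origin on a cart in front of the work surface, level with it; the furniture and walls round the work are solid. World frame = base frame: x ahead of the robot, y to its left, z up, the work surface at z = 0. Lengths are in m, angles in rad, forces in N, time in s.
With the tool pointing down it reaches from about 0.425 to 0.925 m from the base axis. Payload 6.8 kg.
Tool frame: the origin (TCP) lies midway between the tips of the shut fingers; the grasp point (between the pads) lies 19 mm behind it; z points along the fingers, y is the direction in which the jaws open and shut (so a half turn about z gives the same grasp; the last joint's range is limited). The gripper opens to 85 mm and grips with 20 to 120 N. Pads are 22 mm wide; open, the fingers measure 114 mm over their backs; the gripper's body (76 mm by 85 mm) begins 54 mm behind the grasp point. The pads swing forward as they close: fully open they stand 13 mm farther back than shut.
Start: joints at [1.033, 0.477, 0.022, 1.555, -0.011, 1.109, -0.083], TCP at [0.281, -0.614, 0.231] pointing down, gripper open.
Joint ranges: [-2.96, 2.96], [-0.34, 2.1], [-1.41, 1.46], [0.24, 2.44], [-1.37, 4.51], [0.17, 1.92], [-2.96, 2.96]. Speed limits (rad/s): [2.39, 2.39, 3.14, 3.14, 3.14, 3.14, 3.14].

## Interface

Orientations are given as a rotation vector (axis times angle).
In Python, from bench import r, imaging gives the robot as it stands.
- The arm moves only by the tool jog_arm, never from a script. Its argument "rows" is a list of rows, each an object with "delta_rot": the turn, a rotation vector about the tool's x, y, z in degrees, a list of three; "xyz": the shift along the tool's x, y, z in cm, a list of three; "fingers": the closure, from 0 (fully open) to 1 (shut). A call has exactly 5 rows; each row is the pose to reach, as a shift and turn from the pose measured when the call began, along the tool's axes at that moment; what a row does not reach only later rows make up. A row lasts 1/12 s, in which the tool goes at most 41.7 mm and 7.16 degrees, less where a joint would pass 70% of its speed; a pose out of reach is approached as far as the arm can. A call with a gripper value outside its range is refused whole. The fingers move at their own pace and stop on an object; "grip_force" is the grip in N (left out, the last holds). Time passes only in rows, so rows that repeat a pose let the fingers close, or fill a call up. It gives the time, the measured TCP pose, the force and the opening at its end, in the units of the state.
- r.get_obs(): the state, without advancing time (a new reading comes with each control period).
- imaging.grab_frame(name): name is "scene" or "side" or "wrist"; returns the picture (420x560x3 uint8, blue, green, red); there is no depth.
- imaging.camera_info(name): a dict with "camera_matrix" (3x3 intrinsics, pixels), "xyz" and "attitude" of the camera in the world. Camera axes: x right, y down, z forward; pixel columns grow to the right and rows downward; lengths in m; the calibration is good to about 2 mm. A picture is of the moment at which its call begins: read the wrist's pose just before it. camera_info takes no time and is no camera call; for the wrist camera it gives the pose at the moment of the call.
- r.hand_in(): hands the job in, once; it reports no verdict.
Trained networks look in the newest picture that a camera, given by its name, has taken for a name from the list of things; names that differ only in an ending like _2 or _b are one class to them, and where a whole thing is asked for, a point or a joint stands for the part that bears it (a point fixed in the world has none). Each returns a list of dicts, best first, with "conf" (0 to 1); they miss things now and then, are a little off and sometimes report something else, mostly with a low value. They report only what shows in the picture. A call takes as long as a camera call.
- imaging.find_in(camera, query): "position" ([column, row] in pixels, amid what is visible of it).
- imaging.cut_out(camera, query): "region" (420x560 bool, what is visible of it) and "position" ([column, row] in pixels, amid what is visible of it).
- imaging.tip_of(camera, query): "position" ([column, row] in pixels: a listed point, or the origin of a listed thing).
The state is a dict: "clock": time; "joints": joint angles; "qvel": joint speeds; "tau": joint torques, N m; "tcp_pos": TCP position; "orientation": TCP orientation; "contact_force": force on the tool from outside, world axes, zero at the start; "moment": the same for the moment, N m; "grip_width": finger opening in m.
Only numpy, scipy, OpenCV 4.12 (cv2) and the standard library are available. Lean on these libraries where they do the work, as an engineer would, in place of code of your own. Each camera call takes 0.05 s, during which the arm holds its last target.

## Task

The colour reader's lens barrel hangs by its two wire loops from the hook rack: lift it up and off both hooks, without knocking any of the other things about. Lay it lengthwise in the groove of the V-block, centred over the two rests, and press it down with about 10 newtons so that it bears firmly on both sides of the groove. Finish while still holding it pressed there with the gripper: do not let go and do not back away.

Things in the scene. Friction and masses are not known exactly. Their poses are not given: they have to be found in the camera images.
- barrel: lens barrel: black cylinder, 32 mm diameter, 168 mm long, 0.2 kg. Origin mid-length on its axis, y along it, z up to two steel wire loops on its top, centred at y = +-66 mm, in its yz plane, 28 mm wide outside; each opening is 20 mm wide, 30 mm high (inner top 46, outer top 50 mm above the axis). Free to grip between the loops (104 mm). It hangs level along the rack's y, can swing
- rack: hook rack, fixed: grey base plate 110 x 190 x 12 mm, two posts with hooks (steel wire, 6 mm) at y = +-66 mm. Origin under the base (plate centred 5 mm to its +x), z up. Posts at x = +50 mm, joined by a wire 50 mm high; hooks point along the rack's -x, roughly to the robot; highest wire 171 mm
- rack_hang (a point): where the barrel's middle is while it hangs: 113 mm above the rack's underside, axes as the rack's. Here (x = 0) each hook dips (top 159, underside 153 mm high); its tip turns up to 171 mm high and ends at x = -24 mm. To come off, the barrel must be lifted 13 to 23 mm, then moved at least 30 mm along the rack's -x
- vblock: V-block, fixed: dark steel base plate 100 (x) x 150 (y) x 12 mm, two steel V rests, each 24 mm long (34 to 58 mm to either side along y), 69 mm wide, 58 mm high; the 68 mm gap between them is open down to the base plate, for the fingers. Origin under the base, y along the groove, z up. Groove sides slope at 45 degrees; mouth 47 mm wide
- v_seat (a point): where the middle of the barrel's axis lies when it is seated: 56.6 mm above the V-block's underside, midway between the two rests; axes as the V-block's, y along the groove
- v_near: the groove's side at the V-block's -x (both rests), a fixed part of the V-block; origin and axes as the V-block's
- v_far: the groove's side at the V-block's +x (both rests), a fixed part of the V-block; origin and axes as the V-block's
- marker_1: bystander: white marker pen with a red cap lying on the bench, 17 x 123 (y) x 18 mm, origin at the centre of its underside
- air_cap: bystander: small round air cap of a spray gun, 27 mm diameter, 16 mm high, origin at the centre of its underside
- tin_quarter: bystander: small open tin, 71 mm diameter, 66 mm high, origin at the centre of its underside

How it is judged:
By the outcome, as a careful person would: the job done as asked, in the order asked, and still so for the second after the job is handed in, while the arm keeps its last pose, push and grip.
It also fails if it takes over 45 s, if anything falls off the work surface, if the arm or the gripper's body presses on something with over 40 N, if the wrist force passes 120 N, or if a joint passes its speed limit or range.

## Working session

There is one attempt and no reset: what is moved stays moved. The work goes in short steps, Python scripts to look and compute and a tool call to move; the robot and the scene stay as the last step left them, time stands still between calls to the robot, and variables do not carry over. Pictures are saved under pics/ and viewed, and the job is handed in when it is done.

Besides the shell and the picture viewer there is one more tool, called by a JSON object that holds its "op" and its "data". jog_arm: Moves the arm, as the interface text tells. Its arguments: {"type":"object","properties":{"rows":{"type":"array","items":{"type":"object","properties":{"delta_rot":{"type":"array","items":{"type":"number"}},"xyz":{"type":"array","items":{"type":"number"}},"fingers":{"type":"number"}}}},"grip_force":{"type":"number"}},"required":["rows"]}

```bash
mkdir -p pics; ls; python3 - <<'E'
from bench import r, imaging
import cv2, numpy as np
print(r.get_obs())
for n in ["scene","side","wrist"]:
    ci=imaging.camera_info(n); print(n,ci)
    im=imaging.grab_frame(n); cv2.imwrite(f"pics/{n}0.png",im)
    for q in ["barrel","rack","rack_hang","vblock","v_seat","marker_1","air_cap","tin_quarter"]:
        if n!="wrist": print(n,q,[(np.round(d["position"],1),round(d["conf"],2)) for d in imaging.tip_of(n,q)][:2])
print(r.get_obs()["clock"])
E
```

```text
pics
{'clock': 0.0, 'joints': array([ 1.03288319,  0.4778064 ,  0.02231341,  1.55645768, -0.01153053,
        1.1093283 , -0.08306112]), 'qvel': array([ 0.00060051,  0.00112447, -0.00035029, -0.00164149, -0.00076809,
       -0.00013399,  0.00062879]), 'tau': array([-1.75376795e-04, -5.96443856e+01,  1.60773341e+00, -2.81190741e+01,
        1.24327347e-02,  9.27876681e-03, -6.50831922e-07]), 'tcp_pos': array([ 0.28102834, -0.6130485 ,  0.23031836]), 'orientation': array([-3.06753697e+00, -6.69686560e-01,  7.80241197e-04]), 'contact_force': array([-0.39301052,  1.07422614,  0.07243505]), 'moment': array([-0.00426319, -0.00347442,  0.000164  ]), 'grip_width': 0.08553544777025446}
scene {'camera_matrix': array([[490.29716374,   0.        , 281.79917178],
       [  0.        , 490.29716374, 212.59957216],
       [  0.        ,   0.        ,   1.        ]]), 'xyz': array([0.04987987, 0.43722115, 0.88118121]), 'attitude': array([-1.13417343,  2.44327548, -0.88841063])}
scene barrel [(array([341.3, 220.3]), 0.72)]
scene rack [(array([248.2, 306.2]), 0.7), (array([339.9, 222.9]), 0.25)]
scene
[... 471 characters left out ...]
.        ]]), 'xyz': array([ 0.47372635, -0.78780842,  0.59467258]), 'attitude': array([-2.11393694,  0.12076723, -0.05572817])}
side barrel [(array([227.2, 162. ]), 0.95)]
side rack [(array([231.4, 211.2]), 0.82)]
side rack_hang []
side vblock []
side v_seat [(array([261.9, 272.8]), 0.7)]
side marker_1 []
side air_cap [(array([201.8, 257.1]), 0.64)]
side tin_quarter [(array([339.1, 195.8]), 0.78)]
wrist {'camera_matrix': array([[291.22522043,   0.        , 279.72124305],
       [  0.        , 291.22522043, 209.31024999],
       [  0.        ,   0.        ,   1.        ]]), 'xyz': array([ 0.34821592, -0.58360537,  0.37185564]), 'attitude': array([ 2.43151533, -1.56027268, -0.22992411])}
0.95
```

View pictures.

View pics/scene0.png

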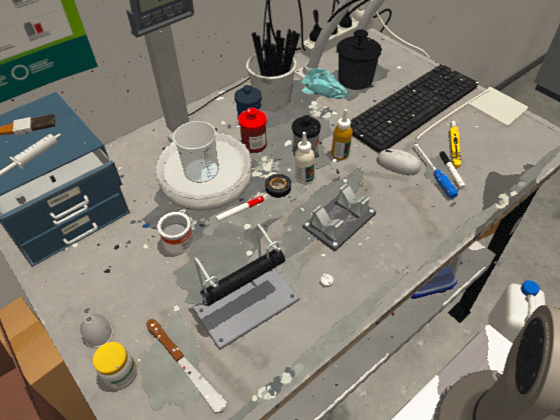

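View pics/side0.png

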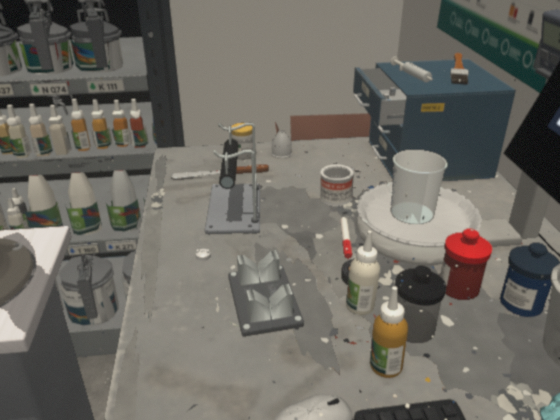

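View pics/wrist0.png

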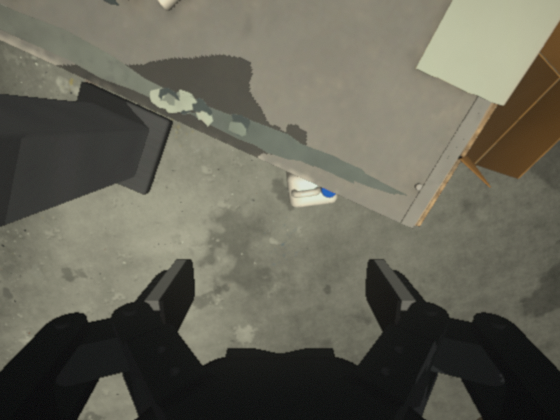

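```bash
cat > h.py <<'E'
import numpy as np, cv2
from scipy.spatial.transform import Rotation as R
def ray(ci,p):
    K=ci["camera_matrix"]; d=np.linalg.inv(K)@np.array([p[0],p[1],1.]); d=R.from_rotvec(ci["attitude"]).as_matrix()@d
    return np.array(ci["xyz"]),d/np.linalg.norm(d)
def onz(ci,p,z):
    o,d=ray(ci,p); return o+d*(z-o[2])/d[2]
def tri(rs):
    A=np.zeros((3,3));b=np.zeros(3)
    for o,d in rs:
        P=np.eye(3)-np.outer(d,d);A+=P;b+=P@o
    x=np.linalg.solve(A,b); return x,[np.linalg.norm((np.eye(3)-np.outer(d,d))@(x-o)) for o,d in rs]
def proj(ci,X):
    K=ci["camera_matrix"];c=(np.atleast_2d(X)-ci["xyz"])@R.from_rotvec(ci["attitude"]).as_matrix()
    u=c@K.T; return u[:,:2]/u[:,2:]
def axes(ci): return R.from_rotvec(ci["attitude"]).as_matrix()
E
python3 - <<'E'
from bench import r, imaging
from h import *
S=imaging.camera_info("scene");D=imaging.camera_info("side")
for q,a,b in [("barrel",(243.5,275.2),(227,162)),("rack",(248.2,306.2),(231.4,211.2)),("v_seat",(340.3,204),(261.9,272.8)),("tin",(179,240.8),(339.1,195.8)),("cap",(329.7,282),(201.8,257.1))]:
    print(q,tri([ray(S,a),ray(D,b)]),onz(S,a,0),onz(D,b,0))
print(proj(S,[0,0,0]),proj(S,[1,0,0]))
im=cv2.imread("pics/scene0.png")[160:360,170:390]; cv2.imwrite("pics/sz.png",cv2.resize(im,None,fx=3.6,fy=3,interpolation=2)) if 0 else cv2.imwrite("pics/sz.png",cv2.resize(im,(660,600),interpolation=2))
im=cv2.imread("pics/side0.png")[100:350,130:400]; cv2.imwrite("pics/dz.png",cv2.resize(im,(648,600),interpolation=2))
E
```

```text
barrel (array([0.48393316, 0.17899019, 0.11379087]), [np.float64(0.0020453394418624656), np.float64(0.002045339441862446)]) [ 5.50934166e-01  1.40844829e-01 -1.11022302e-16] [0.48410672 0.40505806 0.        ]
rack (array([ 0.48604799,  0.17725342, -0.00391947]), [np.float64(0.0009129132959127118), np.float64(0.00091291329591268)]) [0.48510266 0.17850728 0.        ] [0.485146   0.17017909 0.        ]
v_seat (array([ 0.52628018, -0.117328  ,  0.05847406]), [np.float64(0.0014007735376908147), np.float64(0.0014007735376909667)]) [ 0.56181439 -0.15677573  0.        ] [ 0.53055703 -0.04528113  0.        ]
tin (array([0.7214258 , 0.19707867, 0.00269597]), [np.float64(0.0036180385168681868), np.float64(0.003618038516868378)]) [7.18976115e-01 1.96407807e-01 1.11022302e-16] [0.72637271 0.20555671 0.        ]
cap (array([4.21589038e-01, 1.32562260e-02, 1.81676923e-04]), [np.float64(0.0018460465349474358), np.float64(0.0018460465349473974)]) [0.41974342 0.01293306 0.        ] [0.42324706 0.01463846 0.        ]
[[507.6918694  440.03766455]] [[185.21751071 140.07110103]]
```

View pics/sz.png

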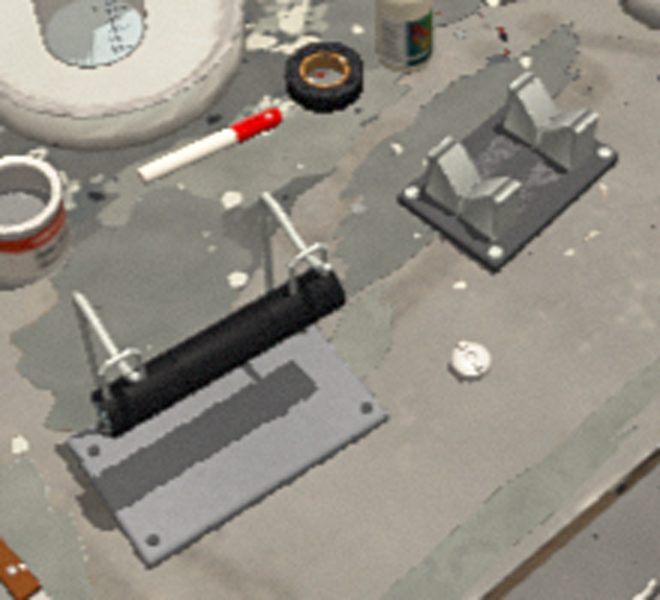

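View pics/dz.png

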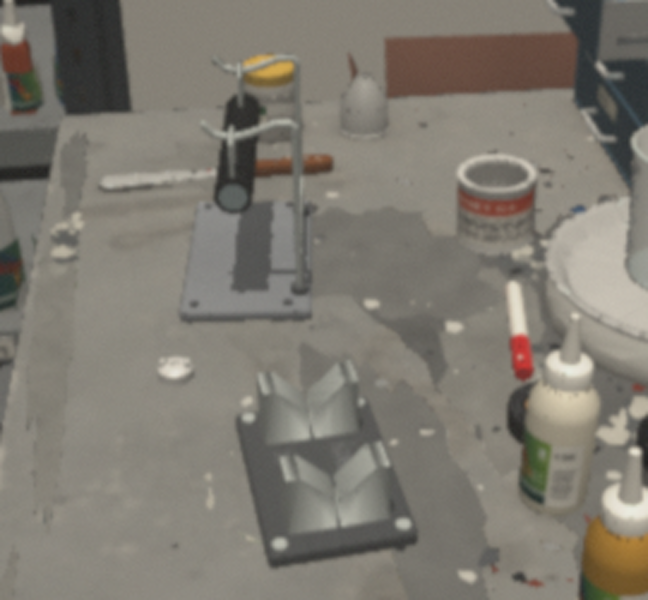

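```bash
python3 - <<'E'
from bench import r, imaging
from h import *
from scipy.optimize import least_squares
S=imaging.camera_info("scene");D=imaging.camera_info("side")
def fit(pts,x0):
    def w(p,X):
        c,s=np.cos(p[2]),np.sin(p[2]); return np.array([p[0]+c*X[0]-s*X[1],p[1]+s*X[0]+c*X[1],X[2]])
    f=lambda p:np.concatenate([proj(ci,w(p,X))[0]-px for ci,X,px in pts])
    s=least_squares(f,x0,loss="soft_l1"); print(s.x,np.degrees(s.x[2]),np.round(f(s.x).reshape(-1,2),1).tolist()); return s.x
a,b=-.05,.06
fit([(S,(b,.095,.012),(192.7,306.7)),(S,(a,.095,0),(220,349)),(S,(a,-.095,0.006),(299,299)),(D,(a,-.095,0),(205,232.5)),(D,(b,-.095,0),(259.2,232.5)),(D,(a,.095,.012),(212,183))],[.485,.178,0])
fit([(S,(.05,.075,.006),(303.3,225.7)),(S,(-.05,.075,0),(335,249.3)),(S,(-.05,-.075,0.006),(375.7,211.7)),(D,(-.05,-.075,0),(243.3,334.2)),(D,(.05,-.075,0),(302,325)),(D,(-.05,.075,.012),(228.8,274)),
],[.526,-.117,0])
# barrel ends
# scene: mask axis
for n in ["scene","side"]:
    imaging.grab_frame(n)
    m=imaging.cut_out(n,"barrel")
    for k in m[:2]:
        ys,xs=np.nonzero(k["region"]); P=np.c_[xs,ys]; print(n,k["conf"],len(xs),cv2.minAreaRect(P.astype(np.float32)),P[xs.argmin()],P[xs.argmax()],P[ys.argmin()],P[ys.argmax()])
    np.save(n+"_m.npy",m[0]["region"])
E
```

```text
[ 0.4862504   0.17990495 -0.0872205 ] -4.9973664623149014 [[-1.7, -0.8], [-0.8, 1.7], [0.6, -0.4], [-0.5, 1.8], [0.5, 0.7], [-0.6, -0.1]]
[ 0.52823362 -0.11856989  0.11608159] 6.650984925557106 [[-2.3, 0.0], [-0.3, 2.2], [0.1, -0.0], [-0.3, 3.2], [3.7, 1.6], [-1.1, -2.3]]
scene 0.79 1579 ((241.0934295654297, 273.3913269042969), (22.95549774169922, 92.59304809570312), 59.96672058105469) [200 291] [284 256] [274 242] [206 304]
scene 0.59 298 ((239.56185913085938, 207.63917541503906), (6.498215675354004, 50.665775299072266), 66.03751373291016) [216 217] [263 198] [259 196] [218 220]
side 0.82 754 ((228.8594207763672, 161.69235229492188), (16.463863372802734, 53.3360595703125), 5.906140327453613) [219 177] [238 144] [230 135] [224 188]
```

```bash
cat >> h.py <<'E'
def plan(o,pos,yaw_y,ncalls=1,deg=True):
    """target: tcp pos, tool z down, tool y at angle yaw_y(deg). prints shift (cm) and delta_rot (deg) in tool axes"""
    M=R.from_rotvec(o["orientation"]).as_matrix()
    a=np.radians(yaw_y); y=np.array([np.cos(a),np.sin(a),0]);z=np.array([0,0,-1.]);x=np.cross(y,z)
    T=np.c_[x,y,z]
    sh=M.T@(np.array(pos)-o["tcp_pos"])*100
    dr=np.degrees(R.from_matrix(M.T@T).as_rotvec())
    print("shift cm",np.round(sh,2),"rot",np.round(dr,2),"| rows need",np.linalg.norm(sh)/4.17,np.linalg.norm(dr)/7.16)
    return sh,dr
E
python3 - <<'E'
from bench import r, imaging
from h import *
o=r.get_obs()
M=R.from_rotvec(o["orientation"]).as_matrix();print(M)
W=imaging.camera_info("wrist");C=axes(W)
print("cam in tool",M.T@(W["xyz"]-o["tcp_pos"]),"cam axes in tool\n",M.T@C)
plan(o,(.51,-.118,.33),6.65)
E
```

```text
[[ 9.09045951e-01  4.16695882e-01  1.99888636e-05]
 [ 4.16695883e-01 -9.09045950e-01 -4.29264587e-05]
 [ 2.83516920e-07  4.73514006e-05 -9.99999999e-01]]
cam in tool [ 0.07335792  0.00060839 -0.14051344] cam axes in tool
 [[-2.36913893e-04 -9.58124989e-01 -2.86350223e-01]
 [ 9.99998872e-01  1.97645747e-04 -1.48867688e-03]
 [ 1.48293442e-03 -2.86350252e-01  9.58123861e-01]]
shift cm [ 41.44 -35.52  -9.87] rot [  0.     0.   -72.02] | rows need 13.302219921522223 10.059195568106329
```

{"op": "jog_arm", "data": {"rows": [{"xyz": [3,-2.4,-0.9],"delta_rot": [0,0,-6],"fingers": 0},{"xyz": [6,-4.8,-1.8],"delta_rot": [0,0,-12],"fingers": 0},{"xyz": [9,-7.2,-2.7],"delta_rot": [0,0,-18],"fingers": 0},{"xyz": [12,-9.6,-3.6],"delta_rot": [0,0,-24],"fingers": 0},{"xyz": [15,-12,-4.5],"delta_rot": [0,0,-30],"fingers": 0}]}}

```text
clock: 1.57
tcp_pos: [0.3681, -0.4404, 0.2769]
orientation: [2.787, 1.448, -0.0]
contact_force: [0.0, 0.0, -0.2]
grip_width: 0.0854
```

```bash
python3 - <<'E'
from bench import r, imaging
from h import *
o=r.get_obs();print(o["tcp_pos"],o["joints"])
plan(o,(.515,-.178,.33),6.65)
E
```

```text
[ 0.36813772 -0.44037379  0.2768656 ] [ 0.88675139  0.27710531 -0.14866323  1.74117029  0.04512601  1.12624921
  0.11180796]
shift cm [29.91 -3.07 -5.32] rot [ 1.000e-02  2.000e-02 -4.174e+01] | rows need 7.322274050225131 5.82988759467254
```

{"op": "jog_arm", "data": {"rows": [{"xyz": [3.5,-0.4,-0.7],"delta_rot": [0,0,-5],"fingers": 0},{"xyz": [7,-0.8,-1.4],"delta_rot": [0,0,-11],"fingers": 0},{"xyz": [10.7,-1.2,-2.0],"delta_rot": [0,0,-17],"fingers": 0},{"xyz": [14.5,-1.6,-2.7],"delta_rot": [0,0,-22],"fingers": 0},{"xyz": [18,-1.9,-3.3],"delta_rot": [0,0,-28],"fingers": 0}]}}

```text
clock: 1.98
tcp_pos: [0.4569, -0.28, 0.3106]
orientation: [2.349, 2.085, 0.0]
contact_force: [0.8, 0.2, 0.8]
grip_width: 0.0851
```

```bash
python3 - <<'E'
from bench import r, imaging
from h import *
o=r.get_obs();print(o["tcp_pos"],o["joints"])
plan(o,(.515,-.178,.33),6.65)
E
```

```text
[ 0.45685011 -0.2800434   0.31064119] [ 0.71391668  0.19813835 -0.32551461  1.77132362  0.06857701  1.1819174
  0.24946047]
shift cm [10.82  4.57 -1.94] rot [  0.05   0.05 -13.46] | rows need 2.8545258825736544 1.8804303298172789
```

{"op": "jog_arm", "data": {"rows": [{"xyz": [3,1.3,-0.5],"delta_rot": [0,0,-4],"fingers": 0},{"xyz": [6,2.6,-1.0],"delta_rot": [0,0,-8],"fingers": 0},{"xyz": [9,3.8,-1.6],"delta_rot": [0,0,-12],"fingers": 0},{"xyz": [10.8,4.6,-1.9],"delta_rot": [0,0,-13.5],"fingers": 0},{"xyz": [10.8,4.6,-1.9],"delta_rot": [0,0,-13.5],"fingers": 0}]}}

```text
clock: 2.4
tcp_pos: [0.5179, -0.1732, 0.3307]
orientation: [2.077, 2.354, 0.005]
contact_force: [0.3, 0.2, 0.3]
grip_width: 0.0858
```

```bash
python3 - <<'E'
from bench import r, imaging
from h import *
o=r.get_obs();print(o["tcp_pos"],o["qvel"].round(3))
W=imaging.camera_info("wrist"); im=imaging.grab_frame("wrist"); cv2.imwrite("pics/w1.png",im)
np.save("w1.npy",W,allow_pickle=True)
for q in ["vblock","v_seat","v_near","v_far","barrel"]: print(q,[(np.round(d["position"],1),round(d["conf"],2)) for d in imaging.tip_of("wrist",q)][:2])
print(proj(W,[[.528,-.1186,.0566],[.528,-.1186,0]]))
E
```

```text
[ 0.51788769 -0.17322813  0.33066851] [ 0.04  -0.002  0.074  0.025  0.015 -0.     0.016]
vblock [(array([287.8, 136.2]), 0.66), (array([287.2, 137.8]), 0.57)]
v_seat [(array([289. , 138.3]), 0.84)]
v_near [(array([288.9, 137.8]), 0.59)]
v_far [(array([291.6, 134.7]), 0.86)]
barrel []
[[290.74773519 137.39042935]
 [289.29468335 135.63605301]]
```

View pics/w1.png

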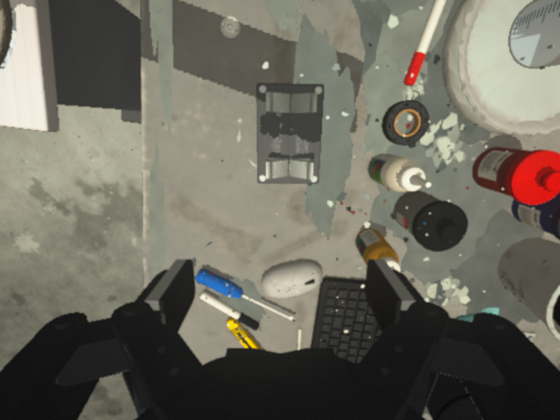

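```bash
python3 - <<'E'
import cv2
im=cv2.imread("pics/w1.png")[70:200,240:340]; cv2.imwrite("pics/w1z.png",cv2.resize(im,(450,585),interpolation=2))
E
```

```text
(no output)
```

View pics/w1z.png

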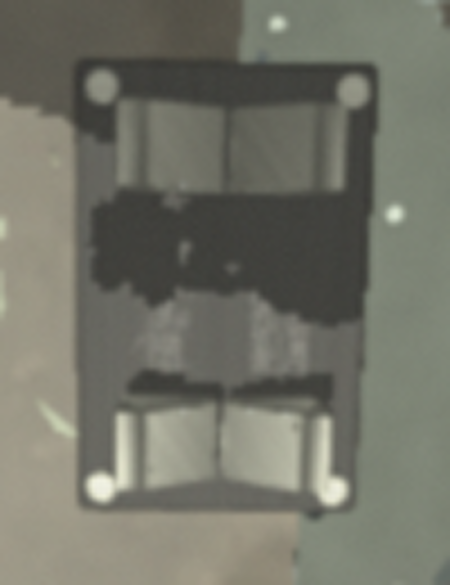

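```bash
python3 - <<'E'
from bench import r, imaging
from h import *
from scipy.optimize import least_squares
S=imaging.camera_info("scene");D=imaging.camera_info("side");W=np.load("w1.npy",allow_pickle=True).item()
z=lambda u,v:(240+u/4.5,70+v/4.5)
def w(p,X):
    c,s=np.cos(p[2]),np.sin(p[2]); return np.array([p[0]+c*X[0]-s*X[1],p[1]+s*X[0]+c*X[1],X[2]])
def fit(pts,x0):
    f=lambda p:np.concatenate([proj(ci,w(p,X))[0]-px for ci,X,px in pts])
    s=least_squares(f,x0,loss="soft_l1"); print(s.x.round(4),np.degrees(s.x[2]).round(2),np.round(f(s.x).reshape(-1,2),1).tolist()); return s.x
t=.012
Wp=[(W,(-.05,.075,t),z(77,62)),(W,(.05,.075,t),z(376,66)),(W,(-.05,-.075,t),z(80,508)),(W,(.05,-.075,t),z(354,512))]
G=[(W,(0,.058,.034),z(228,107)),(W,(0,.034,.034),z(229,192)),(W,(0,-.034,.034),z(220,395)),(W,(0,-.058,.034),z(218,485))]
p=fit(Wp,[.526,-.117,0.1]);fit(Wp+G,p)
SP=[(S,(-.05,.075,0),(335,249.3)),(S,(-.05,-.075,0.006),(375.7,211.7)),(D,(-.05,-.075,0),(243.3,334.2)),(D,(.05,-.075,0),(302,325))]
fit(Wp+G+SP,p)
print(r.get_obs()["clock"])
E
```

```text
[ 0.5276 -0.1193  0.1113] 6.37 [[-1.0, -0.8], [1.1, -0.7], [-0.7, 1.3], [0.7, 1.2]]
[ 0.5275 -0.119   0.1077] 6.17 [[-0.9, -1.2], [1.2, -0.8], [-1.0, 1.0], [0.4, 1.1], [0.2, 0.5], [-0.5, -0.3], [0.2, 2.6], [0.3, -1.5]]
[ 0.5276 -0.1186  0.1109] 6.36 [[-1.0, -1.3], [1.2, -1.2], [-0.7, 0.9], [0.7, 0.7], [0.1, 0.2], [-0.5, -0.6], [0.4, 2.3], [0.5, -1.7], [-0.3, 2.3], [0.4, 0.3], [-1.0, 3.2], [3.1, 1.8]]
2.7
```

```bash
python3 - <<'E'
from bench import r, imaging
from h import *
o=r.get_obs();print(o["tcp_pos"])
plan(o,(.486,.11,.31),-5)
E
```

```text
[ 0.51452162 -0.17999047  0.32919267]
shift cm [29.14  0.45  1.88] rot [-0.    0.07 11.49] | rows need 7.002903634532609 1.6051321833934487
```

{"op": "jog_arm", "data": {"rows": [{"xyz": [3.6,0.1,0.3],"delta_rot": [0,0,2],"fingers": 0},{"xyz": [7.2,0.2,0.6],"delta_rot": [0,0,4],"fingers": 0},{"xyz": [10.8,0.3,0.9],"delta_rot": [0,0,5],"fingers": 0},{"xyz": [14.4,0.4,1.1],"delta_rot": [0,0,6],"fingers": 0},{"xyz": [18,0.4,1.3],"delta_rot": [0,0,7.5],"fingers": 0}]}}

```text
clock: 3.12
tcp_pos: [0.4977, -0.0005, 0.3158]
orientation: [2.244, 2.197, -0.002]
contact_force: [0.7, 0.2, 0.3]
grip_width: 0.0855
```

```bash
python3 - <<'E'
from bench import r, imaging
from h import *
o=r.get_obs();print(o["tcp_pos"])
plan(o,(.486,.11,.31),-5)
E
```

```text
[ 4.97652729e-01 -4.53222016e-04  3.15792727e-01]
shift cm [11.02 -1.4   0.56] rot [0.   0.1  3.78] | rows need 2.6670781091493363 0.5281151047315858
```

{"op": "jog_arm", "data": {"rows": [{"xyz": [3.6,-0.5,0.2],"delta_rot": [0,0,1.5],"fingers": 0},{"xyz": [7.2,-1,0.4],"delta_rot": [0,0,3],"fingers": 0},{"xyz": [10,-1.3,0.5],"delta_rot": [0,0,3.8],"fingers": 0},{"xyz": [11,-1.4,0.6],"delta_rot": [0,0,3.8],"fingers": 0},{"xyz": [11,-1.4,0.6],"delta_rot": [0,0,3.8],"fingers": 0}]}}

```text
clock: 3.53
tcp_pos: [0.4855, 0.1119, 0.3096]
orientation: [2.312, 2.126, -0.001]
contact_force: [-0.0, -1.2, 0.3]
grip_width: 0.0856
```

```bash
python3 - <<'E'
from bench import r, imaging
from h import *
o=r.get_obs();print(o["tcp_pos"],o["qvel"].round(3))
W=imaging.camera_info("wrist"); im=imaging.grab_frame("wrist"); cv2.imwrite("pics/w2.png",im)
np.save("w2.npy",W,allow_pickle=True)
for q in ["barrel","rack_hang","rack"]: print(q,[(np.round(d["position"],1),round(d["conf"],2)) for d in imaging.tip_of("wrist",q)][:2])
k=imaging.cut_out("wrist","barrel")
for c in k[:2]:
    ys,xs=np.nonzero(c["region"]); print(c["conf"],cv2.minAreaRect(np.c_[xs,ys].astype(np.float32)))
print(proj(W,[[.486,.18,.113],[.486,.18,0]]))
cv2.imwrite("pics/w2z.png",cv2.resize(im[60:260,200:370],(510,600),interpolation=2))
E
```

```text
[0.48547338 0.11187319 0.30955051] [ 0.043 -0.003  0.063  0.002  0.014  0.008  0.049]
barrel [(array([272.8, 126.8]), 0.93)]
rack_hang [(array([272.1, 128.3]), 0.87)]
rack [(array([276.4, 127. ]), 0.97)]
0.83 ((273.9999694824219, 120.99998474121094), (169.99996948242188, 29.999996185302734), 90.0)
0.39 ((286.5, 123.0), (93.0, 152.0), 0.0)
[[274.6176744  126.82795286]
 [275.90656239 125.67664009]]
```

View pics/w2.png

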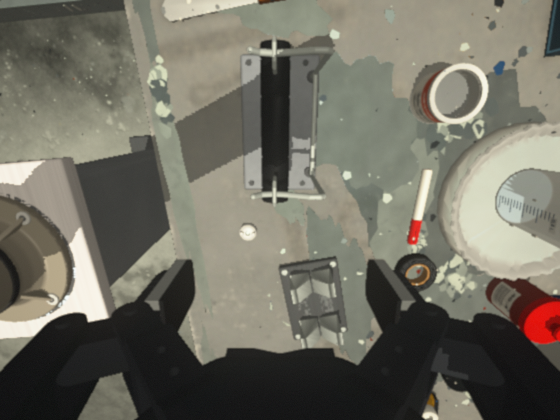

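View pics/w2z.png

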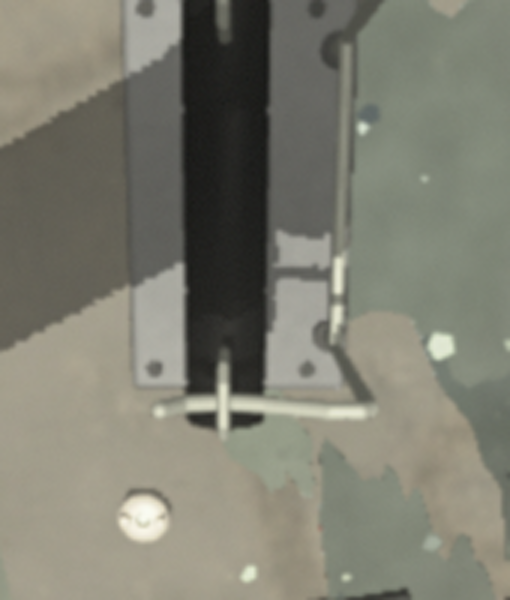

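```bash
python3 - <<'E'
from bench import r, imaging
from h import *
o=r.get_obs();print(o["tcp_pos"])
plan(o,(.486,.1795,.22),-5)
E
```

```text
[0.48648482 0.1074567  0.30948257]
shift cm [ 7.19 -0.71  8.93] rot [-0.    0.14 -0.23] | rows need 2.754935593388059 0.03800369765195468
```

{"op": "jog_arm", "data": {"rows": [{"xyz": [2.4,-0.2,1],"delta_rot": [0,0,-0.2],"fingers": 0},{"xyz": [4.8,-0.5,3],"delta_rot": [0,0,-0.2],"fingers": 0},{"xyz": [7.2,-0.7,5.5],"delta_rot": [0,0,-0.2],"fingers": 0},{"xyz": [7.2,-0.7,7.5],"delta_rot": [0,0,-0.2],"fingers": 0},{"xyz": [7.2,-0.7,9],"delta_rot": [0,0,-0.2],"fingers": 0}]}}

```text
clock: 4.2
tcp_pos: [0.4857, 0.1794, 0.2176]
orientation: [2.316, 2.122, -0.005]
contact_force: [-0.4, -0.8, 0.2]
grip_width: 0.0855
```

```bash
python3 - <<'E'
from bench import r, imaging
from h import *
imaging.grab_frame("wrist")
o=r.get_obs();print(o["tcp_pos"])
plan(o,(.486,.1795,.091),-5)
for n in ["scene","side"]:
  cv2.imwrite(f"pics/{n}3.png",imaging.grab_frame(n))
a=cv2.imread("pics/scene3.png")[150:360,120:390];b=cv2.imread("pics/side3.png")[50:260,130:400]
cv2.imwrite("pics/c3.png",cv2.resize(np.hstack([a,b]),(800,311)))
E
```

```text
[0.48452227 0.1777054  0.21506508]
shift cm [ 0.25  0.2  12.4 ] rot [-0.3   0.28 -0.09] | rows need 2.975704090497052 0.058685394325634
```

View pics/c3.png

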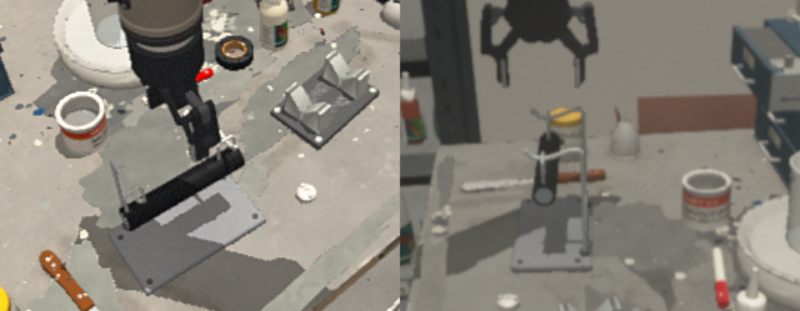

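{"op": "jog_arm", "data": {"rows": [{"xyz": [0.25,0.2,2],"delta_rot": [-0.3,0.3,-0.1],"fingers": 0},{"xyz": [0.25,0.2,5],"delta_rot": [-0.3,0.3,-0.1],"fingers": 0},{"xyz": [0.25,0.2,7.5],"delta_rot": [-0.3,0.3,-0.1],"fingers": 0},{"xyz": [0.25,0.2,9],"delta_rot": [-0.3,0.3,-0.1],"fingers": 0},{"xyz": [0.25,0.2,9.5],"delta_rot": [-0.3,0.3,-0.1],"fingers": 0}]}}

```text
clock: 4.77
tcp_pos: [0.4879, 0.1784, 0.1224]
orientation: [2.319, 2.118, 0.002]
contact_force: [-0.7, -0.3, 0.2]
grip_width: 0.0853
```

```bash
python3 - <<'E'
from bench import r, imaging
from h import *
W=imaging.camera_info("wrist");a=imaging.grab_frame("wrist");cv2.imwrite("pics/w4.png",a)
o=r.get_obs();print(o["tcp_pos"],o["contact_force"])
plan(o,(.486,.1795,.091),-5)
print(proj(W,[(.486,.1795,.113)]))
cv2.imwrite("pics/side4.png",cv2.resize(imaging.grab_frame("side")[50:260,130:400],(540,420)))
E
```

```text
[0.48797469 0.17878045 0.1227119 ] [-0.46188352  0.33482654 -0.04886958]
shift cm [ 0.05 -0.21  3.17] rot [ 0.1  -0.04 -0.15] | rows need 0.7621455171791912 0.025549164621214187
[[275.38692623 255.43697482]]
```

View pics/w4.png

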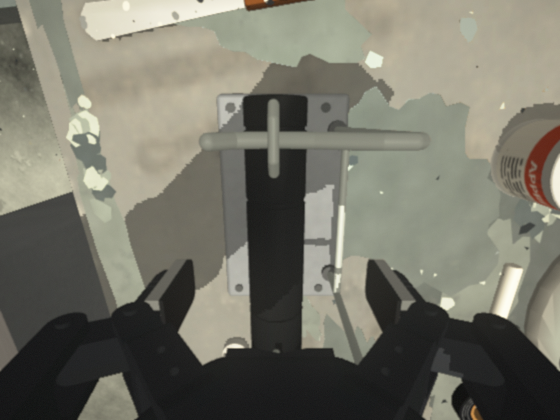

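View pics/side4.png

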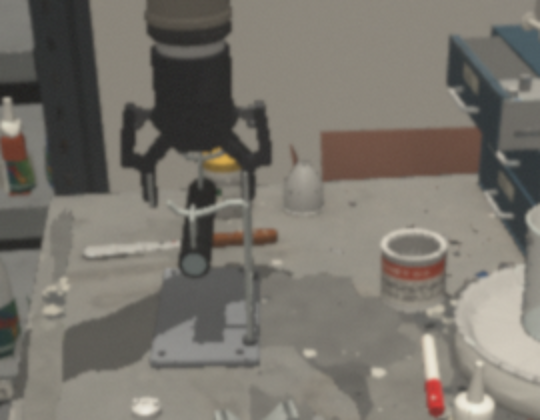

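{"op": "jog_arm", "data": {"rows": [{"xyz": [0.05,-0.2,1.5],"delta_rot": [0,0,0],"fingers": 0},{"xyz": [0.05,-0.2,2.8],"delta_rot": [0,0,0],"fingers": 0},{"xyz": [0.05,-0.2,3.2],"delta_rot": [0,0,-0.1],"fingers": 0},{"xyz": [0.05,-0.2,3.2],"delta_rot": [0,0,-0.1],"fingers": 0},{"xyz": [0.05,-0.2,3.2],"delta_rot": [0,0,-0.1],"fingers": 0}]}}

```text
clock: 5.28
tcp_pos: [0.487, 0.1802, 0.0924]
orientation: [2.316, 2.121, 0.005]
contact_force: [0.5, -0.3, -0.2]
grip_width: 0.0855
```

{"op": "jog_arm", "data": {"rows": [{"xyz": [0,0,0],"delta_rot": [0,0,0],"fingers": 0.3},{"xyz": [0,0,0],"delta_rot": [0,0,0],"fingers": 0.4},{"xyz": [0,0,0],"delta_rot": [0,0,0],"fingers": 0.5},{"xyz": [0,0,0],"delta_rot": [0,0,0],"fingers": 0.55},{"xyz": [0,0,0],"delta_rot": [0,0,0],"fingers": 0.6}], "grip_force": 50}}

```text
clock: 5.7
tcp_pos: [0.4871, 0.1802, 0.0926]
orientation: [2.316, 2.121, 0.006]
contact_force: [-0.7, 0.6, -0.0]
grip_width: 0.0343
```

```bash
python3 - <<'E'
from bench import r, imaging
from h import *
o=r.get_obs();print(o["tcp_pos"],o["contact_force"],o["grip_width"])
plan(o,(.486,.1795,.091),-5)
cv2.imwrite("pics/side5.png",cv2.resize(imaging.grab_frame("side")[50:260,130:400],(540,420)))
E
```

```text
[0.4871036  0.18016527 0.09258852] [-0.66637913  0.61388721 -0.02637   ] 0.034316665292376786
shift cm [-0.08 -0.1   0.16] rot [ 0.22 -0.09 -0.03] | rows need 0.04905187729881034 0.03352216525630699
```

View pics/side5.png

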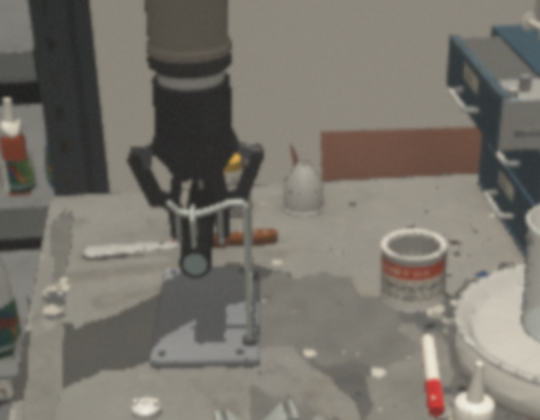

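{"op": "jog_arm", "data": {"rows": [{"xyz": [0,0,0],"delta_rot": [0,0,0],"fingers": 0.65},{"xyz": [0,0,0],"delta_rot": [0,0,0],"fingers": 0.8},{"xyz": [0,0,0],"delta_rot": [0,0,0],"fingers": 1},{"xyz": [0,0,0],"delta_rot": [0,0,0],"fingers": 1},{"xyz": [0,0,0],"delta_rot": [0,0,0],"fingers": 1}], "grip_force": 80}}

```text
clock: 6.17
tcp_pos: [0.4871, 0.1802, 0.0927]
orientation: [2.315, 2.121, 0.006]
contact_force: [-0.2, -1.4, 4.0]
grip_width: 0.0296
```

```bash
python3 - <<'E'
from bench import r, imaging
from h import *
o=r.get_obs();print(o["tcp_pos"],o["contact_force"],o["grip_width"])
plan(o,o["tcp_pos"],-5)
M=R.from_rotvec(o["orientation"]).as_matrix();print(M.T@np.array([0,0,1])*1.8)
E
```

```text
[0.48713897 0.18020103 0.09267186] [-0.24698845 -1.39533038  4.03874441] 0.029646873402511473
shift cm [0. 0. 0.] rot [ 0.22 -0.09 -0.03] | rows need 0.0 0.03396808085923729
[ 0.00289584  0.00700549 -1.79998404]
```

```bash
python3 - <<'E'
from bench import r, imaging
from h import *
cv2.imwrite("pics/side6.png",cv2.resize(imaging.grab_frame("side")[90:200,180:290],(600,600),interpolation=2))
cv2.imwrite("pics/scene6.png",cv2.resize(imaging.grab_frame("scene")[180:340,170:330],(600,600),interpolation=2))
o=r.get_obs();print(o["tcp_pos"],o["contact_force"],o["grip_width"])
E
```

```text
[0.48715628 0.18017647 0.09265303] [-0.67808642 -0.93860518  4.12973888] 0.03014660502764688
```

View pics/side6.png

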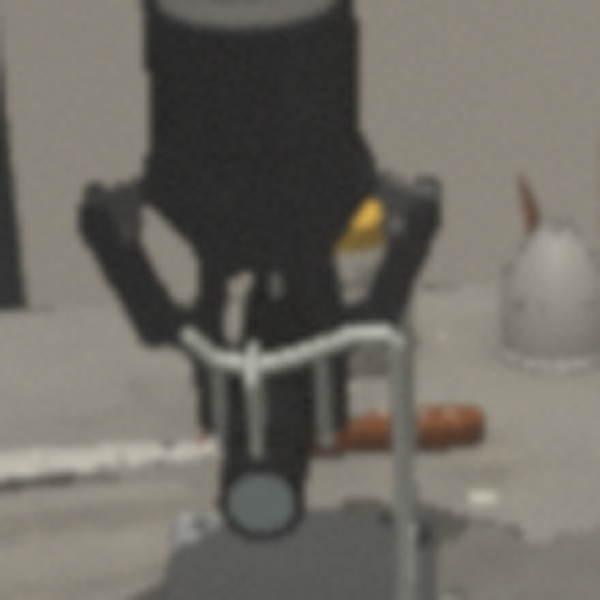

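View pics/scene6.png

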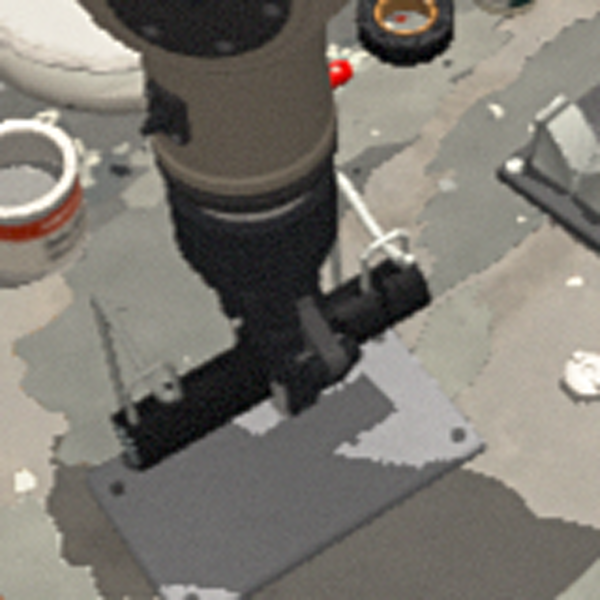

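{"op": "jog_arm", "data": {"rows": [{"xyz": [0,0,-0.4],"delta_rot": [0,0,0],"fingers": 1},{"xyz": [0,0,-0.9],"delta_rot": [0,0,0],"fingers": 1},{"xyz": [0,0,-1.4],"delta_rot": [0,0,0],"fingers": 1},{"xyz": [0,0,-1.75],"delta_rot": [0,0,0],"fingers": 1},{"xyz": [0,0,-1.8],"delta_rot": [0,0,0],"fingers": 1}]}}

```text
clock: 6.68
tcp_pos: [0.4875, 0.1804, 0.1115]
orientation: [2.315, 2.12, 0.008]
contact_force: [-0.5, 0.1, -1.6]
grip_width: 0.03
```

```bash
python3 - <<'E'
from bench import r, imaging
from h import *
cv2.imwrite("pics/side7.png",cv2.resize(imaging.grab_frame("side")[90:200,180:290],(600,600),interpolation=2))
o=r.get_obs();print(o["tcp_pos"],o["contact_force"],o["grip_width"])
# move 45mm along rack -x, keep z at 0.1107
a=np.radians(-5)
plan(o,(.4871-.05*np.cos(a),.1802-.05*np.sin(a),.1107),-5)
E
```

```text
[0.48739484 0.18025492 0.11124017] [-0.17315466 -0.58322121 -1.221738  ] 0.029750796311367723
shift cm [-0.01 -5.03  0.03] rot [ 0.28 -0.11 -0.04] | rows need 1.2060407968213296 0.042026778624854474
```

View pics/side7.png

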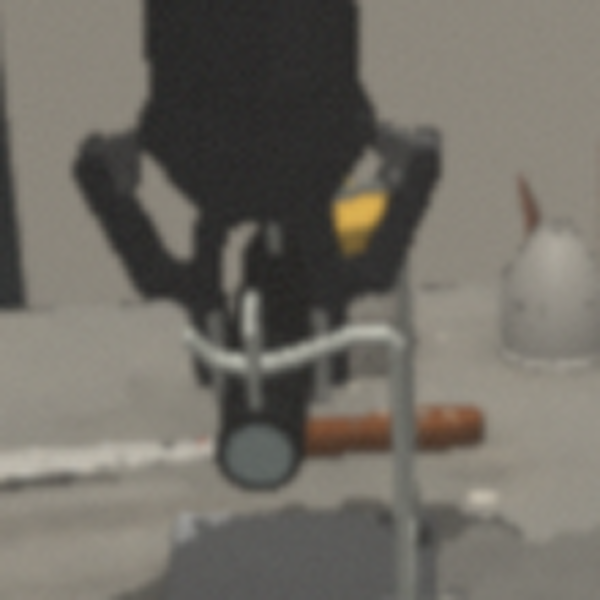

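{"op": "jog_arm", "data": {"rows": [{"xyz": [0,-0.9,0],"delta_rot": [0,0,0],"fingers": 1},{"xyz": [0,-1.9,0],"delta_rot": [0,0,0],"fingers": 1},{"xyz": [0,-3,0],"delta_rot": [0,0,0],"fingers": 1},{"xyz": [0,-4.1,0],"delta_rot": [0,0,0],"fingers": 1},{"xyz": [0,-5,0],"delta_rot": [0,0,0],"fingers": 1}]}}

```text
clock: 7.15
tcp_pos: [0.4355, 0.1847, 0.1108]
orientation: [2.314, 2.122, 0.006]
contact_force: [-0.5, -0.2, -1.6]
grip_width: 0.03
```

```bash
python3 - <<'E'
from bench import r, imaging
from h import *
a=cv2.resize(imaging.grab_frame("side")[90:250,160:320],(400,400),interpolation=2)
b=cv2.resize(imaging.grab_frame("scene")[180:340,170:330],(400,400),interpolation=2)
cv2.imwrite("pics/c8.png",np.hstack([a,b]))
o=r.get_obs();print(o["tcp_pos"],o["contact_force"],o["grip_width"])
plan(o,(o["tcp_pos"][0],o["tcp_pos"][1],.18),-5)
E
```

```text
[0.43535479 0.18472377 0.11087562] [ 0.2459316  -0.84140135 -1.3254574 ] 0.029824909165502022
shift cm [ 0.01  0.03 -6.91] rot [ 0.22 -0.05  0.08] | rows need 1.657659038726583 0.03358912924750386
```

View pics/c8.png

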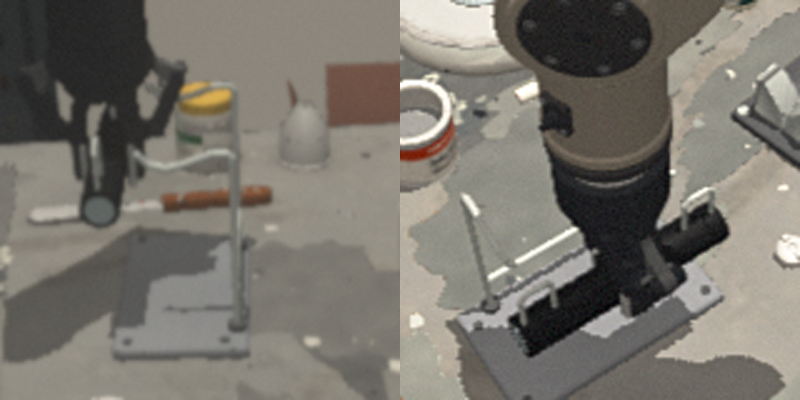

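{"op": "jog_arm", "data": {"rows": [{"xyz": [0,0,-2],"delta_rot": [0,0,0],"fingers": 1},{"xyz": [0,0,-4.5],"delta_rot": [0,0,0],"fingers": 1},{"xyz": [0,0,-7],"delta_rot": [0,0,0],"fingers": 1},{"xyz": [0,0,-9],"delta_rot": [0,0,0],"fingers": 1},{"xyz": [-1,0,-9.5],"delta_rot": [0,0,0],"fingers": 1}]}}

```text
clock: 7.67
tcp_pos: [0.4361, 0.1776, 0.2095]
orientation: [2.309, 2.124, 0.016]
contact_force: [0.6, -0.5, -1.4]
grip_width: 0.0301
```

```bash
python3 - <<'E'
from bench import r, imaging
from h import *
o=r.get_obs();print(o["tcp_pos"],o["contact_force"],o["grip_width"])
plan(o,(.5275,-.119,.20),6.3)
E
```

```text
[0.43606608 0.1775736  0.20951279] [ 0.56259654 -0.51712557 -1.43663144] 0.03010931995676991
shift cm [-28.8   11.58   0.92] rot [  0.57  -0.23 -11.08] | rows need 7.44590038700533 1.5501633140787558
```

{"op": "jog_arm", "data": {"rows": [{"xyz": [-3,1,0],"delta_rot": [0,0,-1],"fingers": 1},{"xyz": [-6.5,2.2,0.1],"delta_rot": [0.2,0,-2.5],"fingers": 1},{"xyz": [-10,3.7,0.2],"delta_rot": [0.3,-0.1,-4],"fingers": 1},{"xyz": [-13.5,5.2,0.3],"delta_rot": [0.4,-0.1,-5.5],"fingers": 1},{"xyz": [-17,6.8,0.4],"delta_rot": [0.5,-0.2,-7],"fingers": 1}]}}

```text
clock: 8.08
tcp_pos: [0.4901, 0.0005, 0.2056]
orientation: [2.176, 2.265, 0.003]
contact_force: [0.7, -0.3, -1.7]
grip_width: 0.03
```

```bash
python3 - <<'E'
from bench import r, imaging
from h import *
o=r.get_obs();print(o["tcp_pos"],o["contact_force"],o["grip_width"])
plan(o,(.5275,-.119,.20),6.3)
E
```

```text
[0.4900626  0.00053074 0.2056231 ] [ 0.74230751 -0.26257895 -1.70795465] 0.02996947771995684
shift cm [-12.09   3.26   0.57] rot [ 0.11 -0.01 -4.  ] | rows need 3.0067749935960775 0.5588677677080229
```

{"op": "jog_arm", "data": {"rows": [{"xyz": [-3.5,1,0.1],"delta_rot": [0,0,-1],"fingers": 1},{"xyz": [-7,2,0.3],"delta_rot": [0,0,-2.5],"fingers": 1},{"xyz": [-10,2.8,0.5],"delta_rot": [0.1,0,-3.5],"fingers": 1},{"xyz": [-11.6,3.2,0.6],"delta_rot": [0.1,0,-4],"fingers": 1},{"xyz": [-12.1,3.3,0.6],"delta_rot": [0.1,0,-4],"fingers": 1}]}}

```text
clock: 8.5
tcp_pos: [0.5283, -0.1234, 0.1991]
orientation: [2.102, 2.334, -0.001]
contact_force: [-0.2, 0.4, -2.4]
grip_width: 0.0298
```

{"op": "jog_arm", "data": {"rows": [{"xyz": [0,0,0],"delta_rot": [0,0,0],"fingers": 1},{"xyz": [0,0,0],"delta_rot": [0,0,0],"fingers": 1},{"xyz": [0,0,0],"delta_rot": [0,0,0],"fingers": 1},{"xyz": [0,0,0],"delta_rot": [0,0,0],"fingers": 1},{"xyz": [0,0,0],"delta_rot": [0,0,0],"fingers": 1}]}}

```text
clock: 8.92
tcp_pos: [0.5282, -0.122, 0.1993]
orientation: [2.099, 2.336, -0.001]
contact_force: [0.2, 0.6, -0.8]
grip_width: 0.0301
```

```bash
python3 - <<'E'
from bench import r, imaging
from h import *
o=r.get_obs();print(o["tcp_pos"],o["contact_force"],o["moment"],o["grip_width"],o["qvel"].round(3))
plan(o,(.5275,-.119,.20),6.3)
for n in ["wrist","side","scene"]:
    W=imaging.camera_info(n); im=imaging.grab_frame(n); cv2.imwrite(f"pics/{n}9.png",im)
    np.save(n+"9.npy",W,allow_pickle=True)
    print(n,[(np.round(d["position"],1),round(d["conf"],2)) for d in imaging.tip_of(n,"barrel")][:2])
a=cv2.imread("pics/side9.png")[140:360,160:380];b=cv2.imread("pics/scene9.png")[80:280,260:460]
cv2.imwrite("pics/c9.png",np.hstack([cv2.resize(a,(400,400),interpolation=2),cv2.resize(b,(400,400),interpolation=2)]))
E
```

```text
[ 0.52824821 -0.12197439  0.19933422] [ 0.23839715  0.56079248 -0.76131904] [ 0.01507823 -0.03017554  0.00409831] 0.030141361449318123 [ 0.003  0.002  0.006 -0.004  0.002  0.002  0.   ]
shift cm [ 0.3  -0.04 -0.07] rot [ 0.01  0.04 -0.18] | rows need 0.07526350152318606 0.026540955133015423
wrist [(array([280.9, 283.1]), 0.61)]
side [(array([262. , 186.7]), 0.7)]
scene [(array([348.1, 149. ]), 0.71)]
```

View pics/wrist9.png

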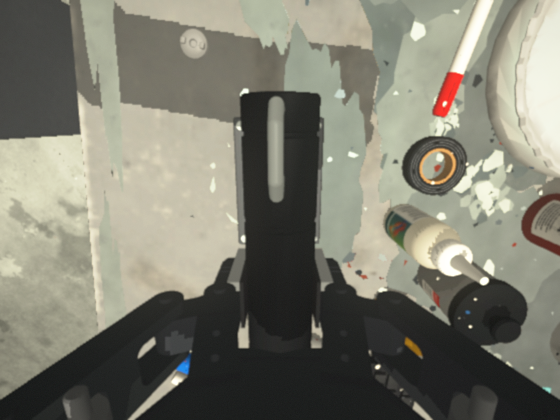

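View pics/c9.png

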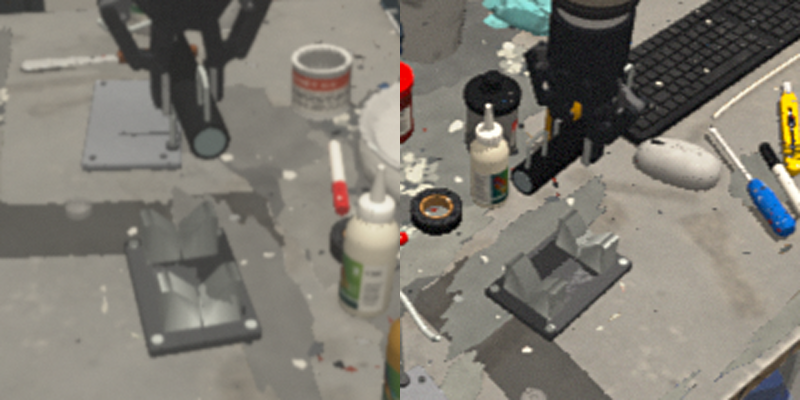

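```bash
python3 - <<'E'
from h import *
L=lambda n:np.load(n+"9.npy",allow_pickle=True).item()
S,D,W=L("scene"),L("side"),L("wrist")
tcp=np.array([.52825,-.12197,.19933]);a=np.radians(6.1)
u=np.array([-np.sin(a),np.cos(a),0]);n=np.array([np.cos(a),np.sin(a),0])
for nm,ci,p in [("-y end",D,(274.4,217)),("+y end",S,(321,170))]:
    o,d=ray(ci,p); X=o+d*(n@(tcp-o))/(n@d); print(nm,X,"along",u@(X-tcp),"dz",X[2]-tcp[2])
for lz in (.02,.022,.024):
    e=tcp+u*.084+[0,0,lz]
    print(proj(W,[e+n*.016,e-n*.016,e+[0,0,.016],e-[0,0,.016], tcp+u*.080+[0,0,lz+.045],tcp+u*.052+[0,0,lz+.045],tcp+u*.052+[0,0,lz+.02]]).round(1).tolist())
for n_ in ["side","scene"]:
  im=cv2.imread(f"pics/{n_}9.png"); ci=L(n_)
  for s in(-1,1):
    for q in proj(ci,[tcp+u*.084*s+[0,0,.022]]): print(n_,s,q)
cv2.imwrite("pics/z9.png",np.hstack([cv2.resize(cv2.imread("pics/side9.png")[180:240,240:300],(400,400),interpolation=2),cv2.resize(cv2.imread("pics/scene9.png")[130:200,300:370],(400,400),interpolation=2)]))
E
```

```text
-y end [ 0.53689456 -0.20285922  0.21820044] along -0.08134982481472743 dz 0.018870444910493778
+y end [ 0.51957237 -0.04077138  0.22038   ] along 0.0816609869555515 dz 0.021050002903112652
[[320.1, 91.7], [237.0, 91.7], [278.4, 86.9], [278.7, 95.4], [278.0, 90.7], [278.1, 202.7], [278.5, 183.9]]
[[320.8, 91.2], [236.3, 91.2], [278.4, 86.1], [278.7, 95.0], [277.9, 89.8], [278.1, 204.8], [278.5, 185.1]]
[[321.5, 90.6], [235.5, 90.6], [278.4, 85.4], [278.7, 94.5], [277.9, 88.9], [278.1, 206.9], [278.4, 186.3]]
side -1 [274.81982991 216.0538841 ]
side 1 [251.7303489  160.46378353]
scene -1 [373.94143916 128.26223732]
scene 1 [320.21452669 170.2766472 ]
```

View pics/z9.png

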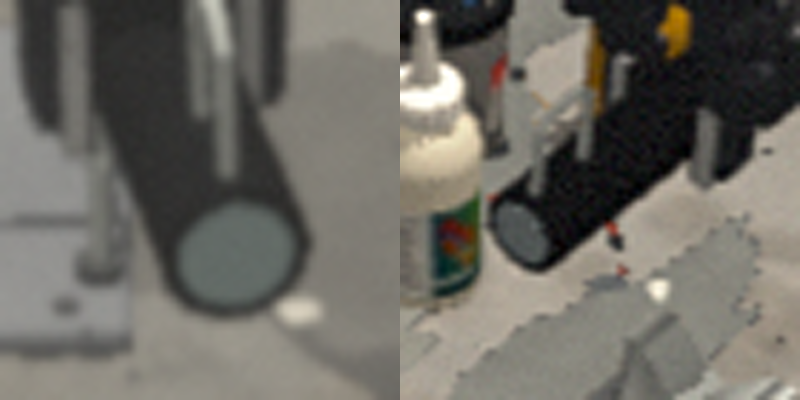

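{"op": "jog_arm", "data": {"rows": [{"xyz": [0.3,0,1.5],"delta_rot": [0,0,-0.2],"fingers": 1},{"xyz": [0.3,0,4],"delta_rot": [0,0,-0.2],"fingers": 1},{"xyz": [0.3,0,7],"delta_rot": [0,0,-0.2],"fingers": 1},{"xyz": [0.3,-0.05,9.5],"delta_rot": [0,0,-0.2],"fingers": 1},{"xyz": [0.3,-0.05,11],"delta_rot": [0,0,-0.2],"fingers": 1}]}}

```text
clock: 9.63
tcp_pos: [0.5259, -0.1203, 0.0866]
orientation: [-2.096, -2.337, 0.004]
contact_force: [-0.3, -0.0, -1.0]
grip_width: 0.0299
```

{"op": "jog_arm", "data": {"rows": [{"xyz": [0,0,0],"delta_rot": [0,0,0],"fingers": 1},{"xyz": [0,0,0],"delta_rot": [0,0,0],"fingers": 1},{"xyz": [0,0,0],"delta_rot": [0,0,0],"fingers": 1},{"xyz": [0,0,0],"delta_rot": [0,0,0],"fingers": 1},{"xyz": [0,0,0],"delta_rot": [0,0,0],"fingers": 1}]}}

```text
clock: 10.05
tcp_pos: [0.5269, -0.1205, 0.0879]
orientation: [2.098, 2.338, -0.002]
contact_force: [-0.4, -0.2, -1.0]
grip_width: 0.0297
```

```bash
python3 - <<'E'
from bench import r, imaging
from h import *
o=r.get_obs();print(o["tcp_pos"],o["contact_force"],o["moment"],o["grip_width"],o["qvel"].round(3))
plan(o,(.5275,-.119,.05),6.3)
for n in ["wrist","side","scene"]:
    W=imaging.camera_info(n); im=imaging.grab_frame(n); cv2.imwrite(f"pics/{n}10.png",im)
    np.save(n+"10.npy",W,allow_pickle=True)
a=cv2.imread("pics/side10.png")[180:340,200:360];b=cv2.imread("pics/scene10.png")[130:270,280:420]
cv2.imwrite("pics/c10.png",np.hstack([cv2.resize(a,(400,400),interpolation=2),cv2.resize(b,(400,400),interpolation=2)]))
E
```

```text
[ 0.52692952 -0.12048008  0.08792488] [-0.42386307 -0.15111199 -1.00273814] [-0.01897268  0.04269138 -0.03577447] 0.029733543955080863 [-0.001  0.002  0.001  0.006  0.001 -0.003 -0.001]
shift cm [0.14 0.08 3.79] rot [-0.04  0.05 -0.1 ] | rows need 0.910264631130048 0.016872246181346952
```

View pics/wrist10.png

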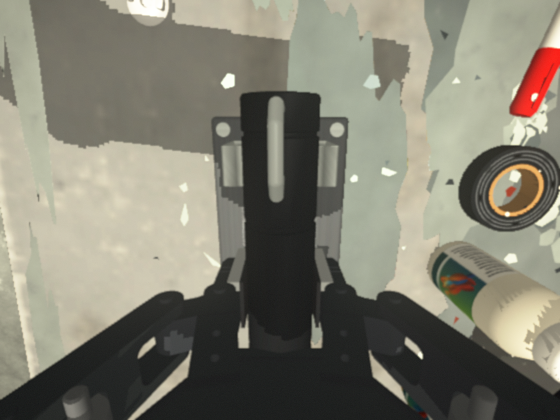

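View pics/c10.png

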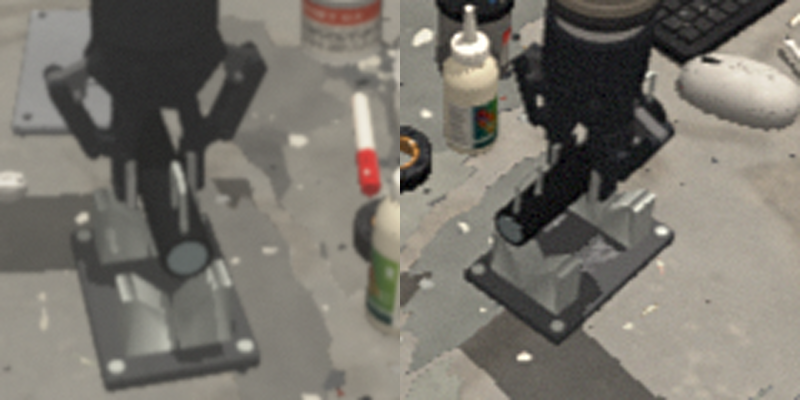

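```bash
python3 - <<'E'
from h import *
W=np.load("wrist10.npy",allow_pickle=True).item()
tcp=np.array([.52693,-.12048,.08792]);a=np.radians(6.2)
u=np.array([-np.sin(a),np.cos(a),0]);n=np.array([np.cos(a),np.sin(a),0])
for nm,p,z in [("plate far L",(213,117),.012),("plate far R",(350,117),.012),("rest far L",(222,141),.058),("rest far R",(338,141),.058),("rest near L",(222,187),.058),("rest near R",(338,187),.058),("barrel far",(242,95),.108),("barrel far R",(320,95),.108)]:
    X=onz(W,p,z)-tcp; print(nm,"across %.4f along %.4f"%(n@X,u@X))
E
python3 - <<'E'
import cv2
im=cv2.imread("pics/wrist10.png")[80:280,190:370]; cv2.imwrite("pics/w10z.png",cv2.resize(im,(540,600),interpolation=2))
E
```

```text
plate far L across -0.0468 along 0.0763
plate far R across 0.0502 along 0.0763
rest far L across -0.0325 along 0.0625
rest far R across 0.0337 along 0.0625
rest near L across -0.0340 along 0.0357
rest near R across 0.0352 along 0.0357
barrel far across -0.0141 along 0.0828
barrel far R across 0.0161 along 0.0828
```

View pics/w10z.png

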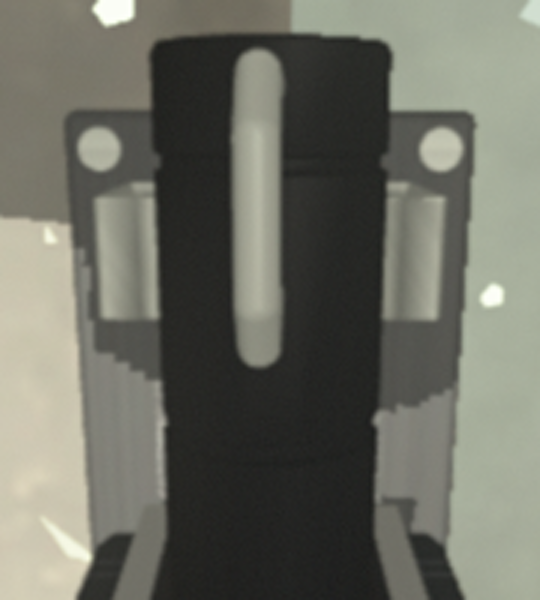

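{"op": "jog_arm", "data": {"rows": [{"xyz": [0.1,0.02,1],"delta_rot": [0,0,0],"fingers": 1},{"xyz": [0.2,0.03,2.2],"delta_rot": [0,0,0],"fingers": 1},{"xyz": [0.2,0.03,3.2],"delta_rot": [0,0,0],"fingers": 1},{"xyz": [0.2,0.03,3.8],"delta_rot": [0,0,-0.1],"fingers": 1},{"xyz": [0.2,0.03,4.0],"delta_rot": [0,0,-0.1],"fingers": 1}]}}

```text
clock: 10.62
tcp_pos: [0.5251, -0.1182, 0.0453]
orientation: [-2.093, -2.338, 0.005]
contact_force: [-0.4, 0.8, -1.4]
grip_width: 0.03
```

{"op": "jog_arm", "data": {"rows": [{"xyz": [0,0,0],"delta_rot": [0,0,0],"fingers": 1},{"xyz": [0,0,0.1],"delta_rot": [0,0,0],"fingers": 1},{"xyz": [0,0,0.2],"delta_rot": [0,0,0],"fingers": 1},{"xyz": [0,0,0.3],"delta_rot": [0,0,0],"fingers": 1},{"xyz": [0,0,0.4],"delta_rot": [0,0,0],"fingers": 1}]}}

```text
clock: 11.03
tcp_pos: [0.5254, -0.1183, 0.0416]
orientation: [-2.094, -2.338, 0.005]
contact_force: [0.2, -0.4, -1.3]
grip_width: 0.03
```

```bash
python3 - <<'E'
from bench import r, imaging
from h import *
o=r.get_obs();print(o["tcp_pos"],o["contact_force"],o["moment"],o["grip_width"],o["qvel"].round(3))
plan(o,(.5275,-.119,.0366),6.3)
E
```

```text
[ 0.52536895 -0.11825203  0.04159602] [ 0.23843276 -0.36245378 -1.28410856] [-0.03419586 -0.01604518  0.02471083] 0.030049744747338777 [-0.007  0.019  0.01   0.008  0.014 -0.021 -0.012]
shift cm [-0.1   0.21  0.5 ] rot [-0.24 -0.01  0.02] | rows need 0.13148196417254496 0.03380265697618298
```

{"op": "jog_arm", "data": {"rows": [{"xyz": [0,0.1,0],"delta_rot": [-0.2,0,0],"fingers": 1},{"xyz": [-0.05,0.2,0],"delta_rot": [-0.2,0,0],"fingers": 1},{"xyz": [-0.05,0.2,0.1],"delta_rot": [-0.2,0,0],"fingers": 1},{"xyz": [-0.05,0.2,0.2],"delta_rot": [-0.2,0,0],"fingers": 1},{"xyz": [-0.05,0.2,0.25],"delta_rot": [-0.2,0,0],"fingers": 1}]}}

```text
clock: 11.45
tcp_pos: [0.5273, -0.1186, 0.039]
orientation: [-2.095, -2.34, 0.001]
contact_force: [-0.0, -0.2, -2.1]
grip_width: 0.0302
```

```bash
python3 - <<'E'
from bench import r, imaging
from h import *
o=r.get_obs();print(o["tcp_pos"],o["contact_force"],o["moment"],o["grip_width"],o["qvel"].round(3))
plan(o,(.5273,-.119,.0366),6.3)
E
```

```text
[ 0.52734926 -0.11857205  0.03899709] [-0.03611104 -0.18605714 -2.13900728] [ 0.01864582 -0.0018508  -0.04066927] 0.030184986551614914 [-0.003  0.01   0.006  0.002  0.008 -0.008 -0.004]
shift cm [-0.04 -0.01  0.24] rot [-0.05 -0.01  0.02] | rows need 0.05840510764782379 0.006909299986289777
```

Creep down in small steps, watching the force.

{"op": "jog_arm", "data": {"rows": [{"xyz": [0,0,0.02],"delta_rot": [0,0,0],"fingers": 1},{"xyz": [0,0,0.06],"delta_rot": [0,0,0],"fingers": 1},{"xyz": [0,0,0.1],"delta_rot": [0,0,0],"fingers": 1},{"xyz": [0,0,0.13],"delta_rot": [0,0,0],"fingers": 1},{"xyz": [0,0,0.15],"delta_rot": [0,0,0],"fingers": 1}]}}

```text
clock: 11.87
tcp_pos: [0.5273, -0.1186, 0.0374]
orientation: [-2.095, -2.34, 0.001]
contact_force: [-0.0, -0.8, -2.8]
grip_width: 0.03
```

{"op": "jog_arm", "data": {"rows": [{"xyz": [0,0,0.02],"delta_rot": [0,0,0],"fingers": 1},{"xyz": [0,0,0.06],"delta_rot": [0,0,0],"fingers": 1},{"xyz": [0,0,0.1],"delta_rot": [0,0,0],"fingers": 1},{"xyz": [0,0,0.13],"delta_rot": [0,0,0],"fingers": 1},{"xyz": [0,0,0.15],"delta_rot": [0,0,0],"fingers": 1}]}}

```text
clock: 12.28
tcp_pos: [0.5274, -0.1186, 0.037]
orientation: [-2.096, -2.34, 0.002]
contact_force: [-6.0, 1.0, 14.2]
grip_width: 0.03
```

```bash
python3 - <<'E'
from bench import r, imaging
from h import *
o=r.get_obs();print(o["tcp_pos"],o["contact_force"],o["moment"],o["grip_width"],o["qvel"].round(3))
plan(o,(.5273,-.119,.0366),6.3)
im=imaging.grab_frame("wrist");cv2.imwrite("pics/w11.png",cv2.resize(im[80:280,190:370],(540,600),interpolation=2))
a=imaging.grab_frame("side")[200:320,210:330];b=imaging.grab_frame("scene")[140:260,290:410]
cv2.imwrite("pics/c11.png",np.hstack([cv2.resize(a,(400,400),interpolation=2),cv2.resize(b,(400,400),interpolation=2)]))
E
```

```text
[ 0.52735832 -0.11861039  0.03704373] [-6.03438183  1.03200364 14.17188683] [0.11349576 1.0375265  0.00603874] 0.029968341986778443 [-0.003  0.     0.001  0.     0.002 -0.003 -0.002]
shift cm [-0.04 -0.01  0.04] rot [-0.05  0.03  0.01] | rows need 0.014229611941087898 0.008750786559086378
```

View pics/c11.png

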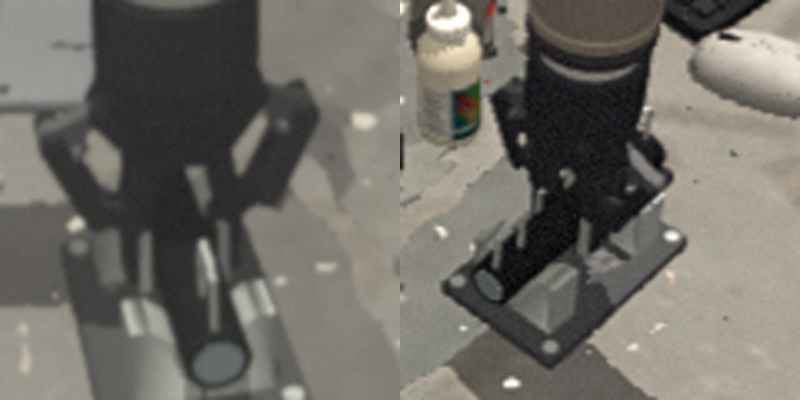

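View pics/w11.png

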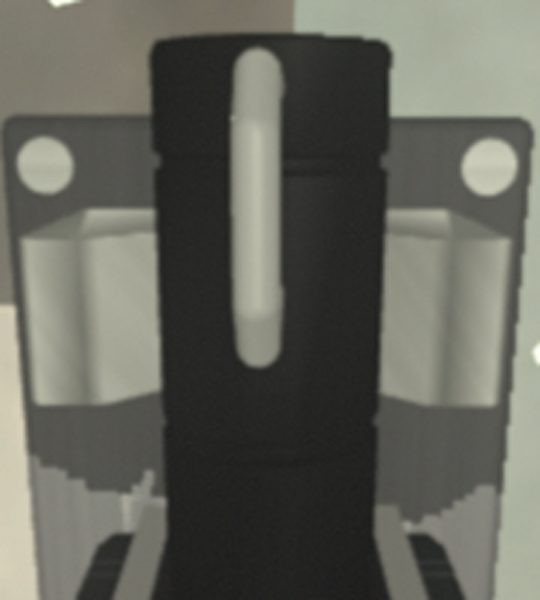

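{"op": "jog_arm", "data": {"rows": [{"xyz": [0,-0.02,0.08],"delta_rot": [0,0,0],"fingers": 1},{"xyz": [0,-0.04,0.08],"delta_rot": [0,0,0],"fingers": 1},{"xyz": [0,-0.04,0.08],"delta_rot": [0,0,0],"fingers": 1},{"xyz": [0,-0.04,0.08],"delta_rot": [0,0,0],"fingers": 1},{"xyz": [0,-0.04,0.08],"delta_rot": [0,0,0],"fingers": 1}]}}

```text
clock: 12.85
tcp_pos: [0.5272, -0.1187, 0.0369]
orientation: [2.095, 2.34, -0.002]
contact_force: [-3.2, 1.0, 6.5]
grip_width: 0.0297
```

```bash
python3 - <<'E'
from bench import r, imaging
import numpy as np
for i in range(2):
    o=r.get_obs();print(o["clock"],o["tcp_pos"].round(5),o["contact_force"].round(2),o["moment"].round(3)); imaging.grab_frame("side")
E
```

```text
12.85 [ 0.52716 -0.11866  0.03692] [-3.2   1.03  6.54] [0.08  0.507 0.018]
12.9 [ 0.52714 -0.11863  0.03692] [-2.45 -0.05  6.99] [0.101 0.45  0.032]
```

{"op": "jog_arm", "data": {"rows": [{"xyz": [0,-0.03,0.09],"delta_rot": [0,0,0],"fingers": 1},{"xyz": [0,-0.05,0.09],"delta_rot": [0,0,0],"fingers": 1},{"xyz": [0,-0.05,0.09],"delta_rot": [0,0,0],"fingers": 1},{"xyz": [0,-0.05,0.09],"delta_rot": [0,0,0],"fingers": 1},{"xyz": [0,-0.05,0.09],"delta_rot": [0,0,0],"fingers": 1}]}}

```text
clock: 13.37
tcp_pos: [0.5269, -0.1187, 0.0367]
orientation: [2.095, 2.34, -0.002]
contact_force: [-2.5, 0.3, 6.7]
grip_width: 0.0302
```

```bash
python3 - <<'E'
from bench import r, imaging
import numpy as np
for i in range(4):
    o=r.get_obs();print(o["clock"],o["tcp_pos"].round(5),o["contact_force"].round(2),o["moment"].round(3)); imaging.grab_frame("side")
E
```

```text
13.3667 [ 0.52688 -0.11871  0.03665] [-2.53  0.34  6.68] [0.037 0.428 0.065]
13.4167 [ 0.5269  -0.1187   0.03666] [-2.07  0.27  5.99] [0.04  0.435 0.047]
13.4667 [ 0.52689 -0.11873  0.03665] [-2.35 -0.21  5.68] [ 0.101  0.503 -0.035]
13.5167 [ 0.52688 -0.11872  0.03666] [-2.25  0.08  6.12] [0.019 0.41  0.009]
```

{"op": "jog_arm", "data": {"rows": [{"xyz": [0,-0.04,0.08],"delta_rot": [0,0,0],"fingers": 1},{"xyz": [0,-0.08,0.08],"delta_rot": [0,0,0],"fingers": 1},{"xyz": [0,-0.12,0.09],"delta_rot": [0,0,0],"fingers": 1},{"xyz": [0,-0.12,0.1],"delta_rot": [0,0,0],"fingers": 1},{"xyz": [0,-0.12,0.1],"delta_rot": [0,0,0],"fingers": 1}]}}

```text
clock: 13.98
tcp_pos: [0.5267, -0.1188, 0.0364]
orientation: [2.094, 2.338, 0.0]
contact_force: [-1.5, 0.3, 6.0]
grip_width: 0.0303
```

```bash
python3 - <<'E'
from bench import r, imaging
import numpy as np
for i in range(2):
    o=r.get_obs();print(o["clock"],o["tcp_pos"].round(5),o["contact_force"].round(2),o["moment"].round(3)); imaging.grab_frame("side")
E
```

```text
13.9833 [ 0.52671 -0.11877  0.03645] [-1.49  0.35  6.04] [ 0.082  0.144 -0.087]
14.0333 [ 0.52672 -0.11875  0.03645] [-0.84  0.47  6.76] [ 0.081  0.166 -0.063]
```

{"op": "jog_arm", "data": {"rows": [{"xyz": [0,-0.05,0.1],"delta_rot": [0,0,0],"fingers": 1},{"xyz": [0,-0.1,0.1],"delta_rot": [0,0,0],"fingers": 1},{"xyz": [0,-0.15,0.1],"delta_rot": [0,0,0],"fingers": 1},{"xyz": [0,-0.15,0.1],"delta_rot": [0,0,0],"fingers": 1},{"xyz": [0,-0.15,0.1],"delta_rot": [0,0,0],"fingers": 1}]}}

```text
clock: 14.5
tcp_pos: [0.5267, -0.1188, 0.0364]
orientation: [2.093, 2.337, 0.003]
contact_force: [0.4, 0.4, 6.4]
grip_width: 0.0303
```

```bash
python3 - <<'E'
from bench import r, imaging
import numpy as np
for i in range(2):
    o=r.get_obs();print(o["clock"],o["tcp_pos"].round(5),o["contact_force"].round(2),o["moment"].round(3)); imaging.grab_frame("side")
E
```

```text
14.5 [ 0.52671 -0.11878  0.03637] [0.41 0.43 6.42] [ 0.151 -0.032 -0.094]
14.55 [ 0.52671 -0.11881  0.03637] [0.91 0.37 6.84] [ 0.178 -0.049 -0.137]
```

{"op": "jog_arm", "data": {"rows": [{"xyz": [0,-0.13,0.1],"delta_rot": [0,0,0],"fingers": 1},{"xyz": [0,-0.13,0.11],"delta_rot": [0,0,0],"fingers": 1},{"xyz": [0,-0.13,0.12],"delta_rot": [0,0,0],"fingers": 1},{"xyz": [0,-0.13,0.13],"delta_rot": [0,0,0],"fingers": 1},{"xyz": [0,-0.13,0.13],"delta_rot": [0,0,0],"fingers": 1}]}}

```text
clock: 15.02
tcp_pos: [0.5267, -0.1188, 0.0363]
orientation: [2.092, 2.335, 0.006]
contact_force: [-1.1, 1.0, 10.9]
grip_width: 0.0299
```

```bash
python3 - <<'E'
from bench import r, imaging
import numpy as np
for i in range(5):
    o=r.get_obs();print(o["clock"],o["tcp_pos"].round(5),o["contact_force"].round(2),o["moment"].round(3)); imaging.grab_frame("side")
E
```

```text
15.0167 [ 0.52673 -0.11883  0.03633] [-1.11  0.98 10.92] [ 0.204  0.403 -0.137]
15.0667 [ 0.52676 -0.11881  0.03636] [-2.38  0.55 10.79] [ 0.2    0.376 -0.132]
15.1167 [ 0.52675 -0.11882  0.03636] [-1.74  1.39 10.67] [ 0.147  0.348 -0.107]
15.1667 [ 0.52676 -0.1188   0.03635] [-1.75  1.11 11.9 ] [ 0.182  0.355 -0.087]
15.2167 [ 0.52677 -0.1188   0.03635] [-1.85  1.13 10.74] [ 0.18   0.432 -0.043]
```

```bash
python3 - <<'E'
from bench import r, imaging
from h import *
o=r.get_obs(); plan(o,o["tcp_pos"],6.3); print(R.from_rotvec(o["orientation"]).as_matrix().round(4))
E
```

```text
shift cm [0. 0. 0.] rot [ 0.41  0.15 -0.01] | rows need 0.0 0.060644079536113116
[[-0.1095  0.994   0.0074]
 [ 0.994   0.1095 -0.0018]
 [-0.0026  0.0071 -1.    ]]
```

{"op": "jog_arm", "data": {"rows": [{"xyz": [0,-0.17,0.11],"delta_rot": [0,0,0],"fingers": 1},{"xyz": [0,-0.17,0.11],"delta_rot": [0,0,0],"fingers": 1},{"xyz": [0,-0.17,0.11],"delta_rot": [0,0,0],"fingers": 1},{"xyz": [0,-0.17,0.11],"delta_rot": [0,0,0],"fingers": 1},{"xyz": [0,-0.17,0.11],"delta_rot": [0,0,0],"fingers": 1}]}}

```text
clock: 15.68
tcp_pos: [0.5268, -0.1188, 0.0364]
orientation: [2.09, 2.333, 0.009]
contact_force: [-0.1, 1.3, 9.1]
grip_width: 0.0299
```

```bash
python3 - <<'E'
from bench import r, imaging
import numpy as np
F=[]
for i in range(6):
    o=r.get_obs();F.append(o["contact_force"]);print(o["clock"],o["tcp_pos"].round(5),o["contact_force"].round(2),o["moment"].round(3)); imaging.grab_frame("side")
print(np.mean(F,0))
E
```

```text
15.6833 [ 0.52675 -0.11881  0.03635] [-0.12  1.29  9.08] [ 0.164  0.048 -0.09 ]
15.7333 [ 0.52677 -0.11881  0.03635] [0.09 0.66 8.73] [ 0.141  0.03  -0.135]
15.7833 [ 0.52676 -0.11879  0.03636] [-0.49  1.21  8.22] [ 0.244  0.024 -0.091]
15.8333 [ 0.52678 -0.1188   0.03637] [-0.68  0.27  8.05] [ 0.194 -0.017 -0.109]
15.8833 [ 0.52678 -0.11882  0.03637] [-0.58  0.25  8.82] [ 0.197  0.029 -0.081]
15.9333 [ 0.52677 -0.11882  0.03636] [1.02 0.41 8.31] [ 0.253  0.036 -0.133]
[-0.12755716  0.67967043  8.53536244]
```

```bash
python3 - <<'E'
from bench import r, imaging
from h import *
W=imaging.camera_info("wrist");im=imaging.grab_frame("wrist");cv2.imwrite("pics/w12.png",cv2.resize(im[80:280,190:370],(540,600),interpolation=2))
D=imaging.camera_info("side");S=imaging.camera_info("scene")
a=imaging.grab_frame("side");b=imaging.grab_frame("scene");cv2.imwrite("pics/side12.png",a);cv2.imwrite("pics/scene12.png",b)
for n in["side","scene"]: print(n,[(np.round(d["position"],1),round(d["conf"],2)) for d in imaging.tip_of(n,"barrel")][:1])
o=r.get_obs();t=o["tcp_pos"];print(t,o["contact_force"],o["grip_width"])
al=np.radians(6.3);u=np.array([-np.sin(al),np.cos(al),0])
for s in(-1,1): print(s,proj(D,t+u*.084*s+[0,0,.0202]),proj(S,t+u*.084*s+[0,0,.0202]))
cv2.imwrite("pics/c12.png",np.hstack([cv2.resize(a[200:320,210:330],(400,400),interpolation=2),cv2.resize(b[140:260,290:410],(400,400),interpolation=2)]))
E
```

```text
side [(array([261.4, 272.8]), 0.97)]
scene [(array([339.8, 203.4]), 0.57)]
[ 0.52679532 -0.11881772  0.03636645] [0.27564709 0.89244537 7.96247629] 0.030098873072227906
-1 [[274.53350165 308.65264061]] [[364.1598056 184.5698277]]
1 [[253.36367154 244.33216511]] [[316.21474241 225.91352797]]
```

View pics/c12.png

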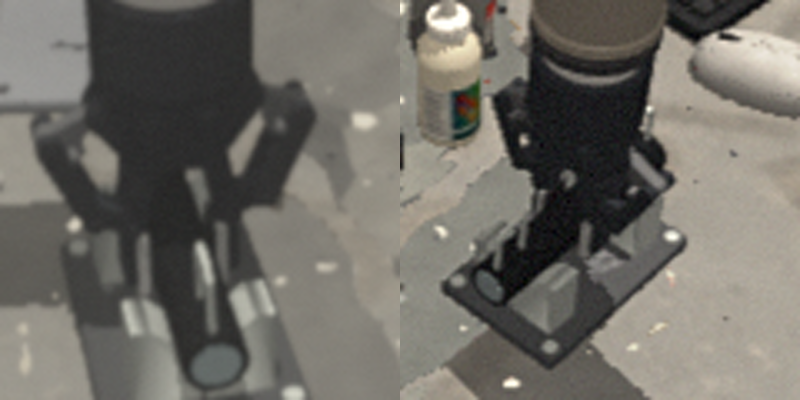

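View pics/w12.png

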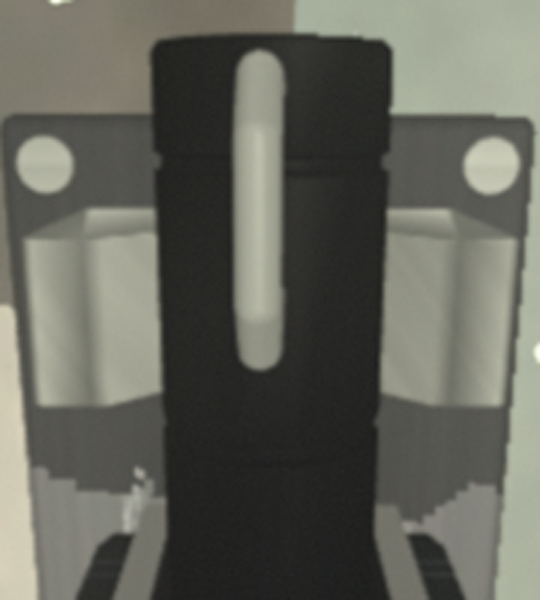

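View pics/scene12.png

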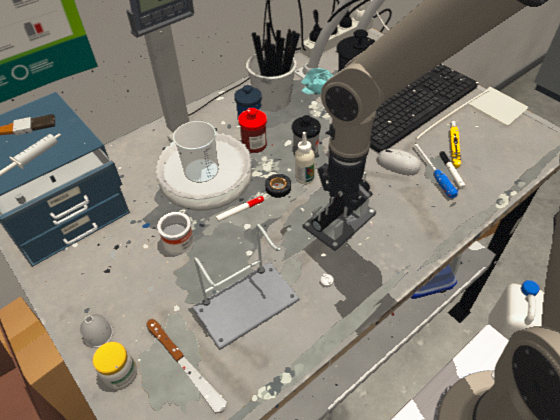

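```bash
python3 - <<'E'
from bench import r
o=r.get_obs();print(o["clock"],o["contact_force"],o["grip_width"])
print(r.hand_in())
E
```

```text
16.2333 [0.27564709 0.89244537 7.96247629] 0.030098873072227906
the job is handed in; nothing more can be done
None
```

The barrel is seated in the V-block groove and the gripper still holds it pressed there. I handed in at 16.2 s and got no verdict.

**What I did:** I gripped the barrel between its loops with 80 N, lifted it 18 mm and moved it 50 mm along the rack's -x. That cleared both hooks with no sign of a knock. I carried it over at a safe height and lowered it into the groove. At first it bore only on the +x side (sideways force -6 N), so I nudged it toward -x until it stopped sliding and the sideways force dropped to about 0.

**Last checks:**
- **Position:** The tool stands where a seated barrel should put it. Both barrel ends are within about 1 mm of prediction in the side and scene views. The barrel's detected position matches the earlier `v_seat` detections to within 1 pixel. The marker, air cap and tin look unmoved in the scene view.
- **Press:** The wrist force averaged 8.5 N upward, and the last reading was 8.0 N. Adding the barrel's roughly 2 N weight, the groove carries about 10 N.
- **Balance:** The moments suggest both rests carry load, split about 60/40.

**What disagreed:**
- **Grip width:** It reads 30 mm on a 32 mm barrel. The barrel has not slipped, so I took this as pad give or sensor offset.
- **Tilt:** The tool is tilted about 0.4° or slightly more, from the sideways balancing.

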